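# Roll a lying bottle onto the reading line

### The job

An amber bottle lies on the grey foam mat of a small code reader. With the shut fingertips on top of it, push the top of the bottle sideways, in several strokes if need be, so that it rolls along the mat until it lies centred on the white line and parallel to it, its base still facing the reader's lens, and leave it lying there at rest. Push it only from on top: do not pinch it, push it low on its side or lift it off the mat, and do not disturb the stirring bar on the mat or the little bottle and the beaker standing beside the mat.

Things in the scene. Friction and masses are not known exactly. Their poses are not given: they have to be found in the camera images.
- reader_mat: fixed grey firm foam mat 160 x 260 x 6 mm; origin at the centre of its underside, x along the white line towards the reader, y across it (the rolling way), z up. It grips and damps rolling: a slowly pushed bottle stops within a few mm of its release. The white reader (32 x 56 mm, top 57 mm above the bench) is fixed at its +x end, face 50 mm from the origin, lens towards the bottle
- line_mid (a point): point on the white line (8 mm wide, 120 mm long, along the mat's x axis at the mat's y = 0), on the mat's top surface, at x = -3 mm in the mat's frame, where the middle of the bottle's body should come to lie above; axes as the mat's
- bottle: amber, black cap, lying left or right of the line, 37 to 55 mm off, within 0.08 rad of parallel, base to the reader; 90 mm long, 0.07 to 0.13 kg, body 42 x 63 mm. Origin at the base's centre, z from base to cap. Fingertips pressing lightly on its crest and moving level roll it half as far as they move, by their own thickness a stroke at most: use several. An edge pushed into its side sticks
- bottle_mid (a point): middle of the bottle's cylindrical body, on its axis, 31.5 mm from the base; 27 mm above the bench while it lies on the mat. The top of the bottle is 21 mm above this point, 48 mm above the bench. The centre of mass is some 8 mm nearer the cap.
- bottle_under (a point): point on the skin of the bottle's body (21 mm from the axis) that is underneath at the start; it goes round as the bottle rolls
- stir_bar: little white magnetic stirring bar, 9 mm thick, 30 mm long along its y axis, lying on the mat on the other side of the line, 37 to 55 mm from it; origin at the centre of its underside. Bystander
- sample_bottle: small white screw-cap bottle, 38 mm diameter, 76 mm high, standing on the bench beside the mat's -y end; origin at the centre of its underside, z up. Bystander.
- beaker: glass beaker, 45 mm diameter, 58 mm high, standing on the bench beside the mat's +y end; origin at the centre of its underside, z up. Bystander.
Things that resemble listed ones, but are neither listed nor needed, are in the scene too. Leave any yellow look-alike of the bottle alone.

How it is judged (in metres and radians):
On the way:
1. the bottle rolls: the side that was underneath has come round to the side by some 75 degrees (z of bottle_under in the frame of line_mid above 0.016 m).
At the end, for the whole second after the job is handed in: Rolled there, the bottle lies at rest on the mat, the middle of its body within 8 mm sideways of the line's centre and 25 mm along it, parallel to the line within 10 degrees, base to the reader; stirring bar, little bottle and beaker within 12 mm of where they were (y of bottle_mid in the frame of line_mid between -0.008 and 0.008 m and x of bottle_mid in the frame of line_mid between -0.025 and 0.025 m and z of bottle_mid in the frame of line_mid between 0.015 and 0.024 m and x of bottle in the frame of line_mid above 0 m and angle between the z axis of bottle and the x axis of reader_mat, either way round below 0.17 rad and linear speed of bottle below 0.01 m/s and distance of each of stir_bar, sample_bottle, beaker from where it was at the start of the episode below 0.012 m); the robot touches nothing.
It fails at once if the bottle is lifted off the mat (z of bottle_mid in the frame of line_mid above 0.029 m).
It fails at once if the fingers pinch the bottle or push it low on its side instead of on top (contact force between the fingers and bottle above 0.3 N and z of the grasp point in the frame of line_mid below 0.032 m).
It fails at once if the stirring bar, the little bottle or the beaker is moved or tipped (distance of any of stir_bar, sample_bottle, beaker from where it was at the start of the episode above 0.012 m or angle between any of sample_bottle, beaker's own z axis and vertical above 0.3 rad).
It also fails if it takes over 48 s, if anything falls off the work surface, if the arm or the gripper's body presses on something with over 40 N, if the wrist force passes 120 N, or if a joint passes its speed limit or range.

### The arm

A 6-joint arm with a two-finger parallel gripper is mounted at the origin on a cart in front of the work surface, level with it; the furniture and walls round the work are solid. World frame = base frame: x ahead of the robot, y to its left, z up, the work surface at z = 0. Lengths are in mm, angles in rad, forces in N, time in s.
With the tool pointing down it reaches from about 350 to 850 mm from the base axis. Payload 8.1 kg.
Tool frame: the origin (TCP) lies on the centre line of the jaws, within the pads' length; the fingertips stand 17 mm ahead of it and the grasp point (between the pads) lies 2 mm behind it; z points along the fingers, y is the direction in which the jaws open and shut (so a half turn about z gives the same grasp; the last joint's range is limited). The gripper opens to 85 mm and grips with 20 to 120 N. Pads are 22 mm wide; open, the fingers measure 114 mm over their backs; the gripper's body (76 mm by 85 mm) begins 54 mm behind the grasp point. The pads swing forward as they close: fully open they stand 13 mm farther back than shut.
Start: joints at [-1.276, 0.13, 1.488, -0, 1.523, -0.085], TCP at [222.461, -557.24, 248.292] pointing down, gripper open.
Joint ranges: [-2.96, 2.96], [-0.89, 2.26], [0.02, 2.5], [-1.34, 4.48], [0, 2.73], [-2.66, 2.66]. Speed limits (rad/s): [2.39, 2.39, 2.79, 3.14, 3.14, 3.14].

### API

Orientations are given as a unit quaternion [x, y, z, w].
In Python, from station import get_state, grab_frame, camera_model, close_job gives the robot as it stands. The module is installed in compiled form; this text tells all that it offers.
- The arm moves only by the tool jog_arm, never from a script. Its argument "moves" is a list of rows, each a list of 3 entries, a list of its own where there are three numbers: the opening, from 0 (shut) to 1 (fully open), then the shift along the tool's x, y, z in mm, then the turn, a rotation vector about the tool's x, y, z in rad. A call has 1 to 12 rows; each row shifts and turns the commanded pose from where the row before left it, along the tool's axes as they then stand; what a row does not reach is not made up. A row lasts 1/8 s, in which the tool goes at most 62.5 mm and 10.7 degrees, less where a joint would pass 70% of its speed; a pose out of reach is approached as far as the arm can. A call is refused whole if a number of a shift passes 62.5 or a number of a turn 0.188, either way. A call with a gripper value outside its range is refused whole. The fingers move at their own pace and stop on an object; the grip force is fixed at half the most. Time passes only in rows, so rows that do not move let the fingers close. It gives the time, the measured TCP pose, the force and the opening at its end, in the units of the state.
- get_state(): the state, without advancing time (a new reading comes with each control period).
- grab_frame(name): name is "side" or "top"; returns (picture, depth): 480x640x3 uint8, red, green, blue; 480x640 float32, mm along the optical axis (not along the pixel's ray), 0 where there is no reading.
- camera_model(name): a dict with "mtx" (3x3 intrinsics, pixels), "distortion" ([k1, k2, p1, p2, k3] as OpenCV has them; the pictures are not rectified), "extrinsics" (4x4, takes a point from camera to world coordinates). Camera axes: x right, y down, z forward; pixel columns grow to the right and rows downward; lengths in mm; the calibration is good to about 2 mm. A picture is of the moment at which its call begins. camera_model takes no time and is no camera call.
- close_job(): hands the job in, once; it reports no verdict.
The state is a dict: "clock": time; "qpos": joint angles; "joint_velocities": joint speeds; "tau": joint torques, N m; "tool_pos": TCP position; "eef_rot": TCP orientation; "wrist_force": force on the tool from outside, world axes, zero at the start; "ft_torque": the same for the moment, N m; "finger_gap": finger opening in mm.
Only numpy, scipy, OpenCV 4.12 (cv2) and the standard library are available. Lean on these libraries where they do the work, as an engineer would, in place of code of your own. Each camera call takes 0.05 s, during which the arm holds its last target.

## Working session

There is one attempt and no reset: what is moved stays moved. The work goes in short steps, Python scripts to look and compute and a tool call to move; the robot and the scene stay as the last step left them, time stands still between calls to the robot, and variables do not carry over. Pictures are saved under pics/ and viewed, and the job is handed in when it is done.

Besides the shell and the picture viewer there is one more tool, called after ">>>" by a JSON object that holds its "method" and its "body", one argument or row to a line. jog_arm: Moves the arm, as the interface text tells. Its arguments: {"type":"object","properties":{"moves":{"type":"array"}},"required":["moves"]}

```bash
mkdir -p pics; python3 - <<'E'
from station import *
import cv2,numpy as np
print(get_state())
for n in("top","side"):
    p,d=grab_frame(n); cv2.imwrite(f"pics/{n}0.png",p[...,::-1]); np.savez(f"{n}0.npz",p=p,d=d)
    print(n,camera_model(n))
E
```

```text
{'clock': 0.0, 'qpos': array([-1.27637288e+00,  1.31177330e-01,  1.48927263e+00, -8.24425611e-06,
        1.52301904e+00, -8.53641962e-02]), 'joint_velocities': array([ 0.00039685,  0.00031976, -0.00090445, -0.00071434, -0.00012381,
        0.0012416 ]), 'tau': array([ 3.44126456e-03, -5.69394135e+01, -5.00551701e+01, -4.61478476e-05,
        1.48305326e-02,  6.02602256e-06]), 'tool_pos': array([ 222.31964434, -556.72847048,  247.23841205]), 'eef_rot': array([ 9.82023812e-01,  1.88754740e-01, -1.01983302e-04, -9.32624102e-04]), 'wrist_force': array([ 0.17639938, -0.32822267, -0.69802751]), 'ft_torque': array([ 0.00170638, -0.01673798, -0.00845991]), 'finger_gap': 85.61567883241818}
top {'mtx': array([[574.06079887,   0.        , 321.91334927],
       [  0.        , 574.06079887, 234.5430014 ],
       [  0.        ,   0.        ,   1.        ]]), 'distortion': array([-0.0220813,  0.       ,  0.       ,  0.       ,  0.       ]), 'extrinsics': array([[-1.30946235e-02, -9.92634388e-01,  1.20438796e-01,
         3.32461427e+02],
       [-9.99880800e-01,  1.20134633e-02, -9.69858439e-03,
         2.92858155e+01],
       [ 8.18026132e-03, -1.20551439e-01, -9.92673377e-01,
         1.16219678e+03],
       [ 0.00000000e+00,  0.00000000e+00,  0.00000000e+00,
         1.00000000e+00]])}
side {'mtx': array([[509.67869109,   0.        , 317.79902681],
       [  0.        , 509.67869109, 239.7189323 ],
       [  0.        ,   0.        ,   1.        ]]), 'distortion': array([-0.13036218,  0.        ,  0.        ,  0.        ,  0.        ]), 'extrinsics': array([[-9.52294738e-01, -1.68489662e-01,  2.54452287e-01,
         2.20805958e+02],
       [-3.04452427e-01,  4.66975205e-01, -8.30206527e-01,
         8.31317670e+02],
       [ 2.10583089e-02, -8.68069923e-01, -4.95995117e-01,
         5.34031126e+02],
       [ 0.00000000e+00,  0.00000000e+00,  0.00000000e+00,
         1.00000000e+00]])}
```

View pics/top0.png

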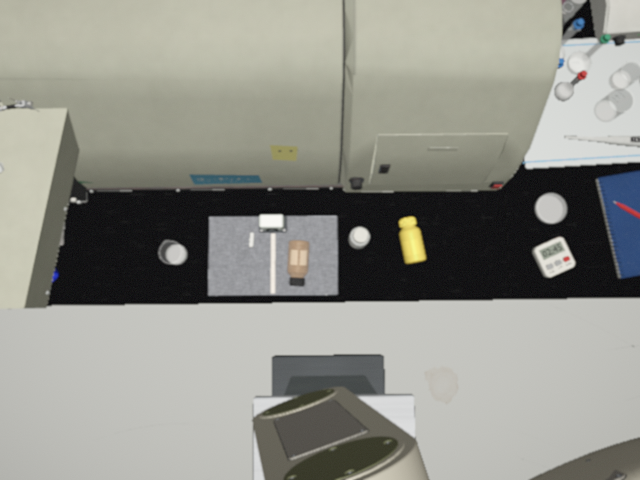

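View pics/side0.png

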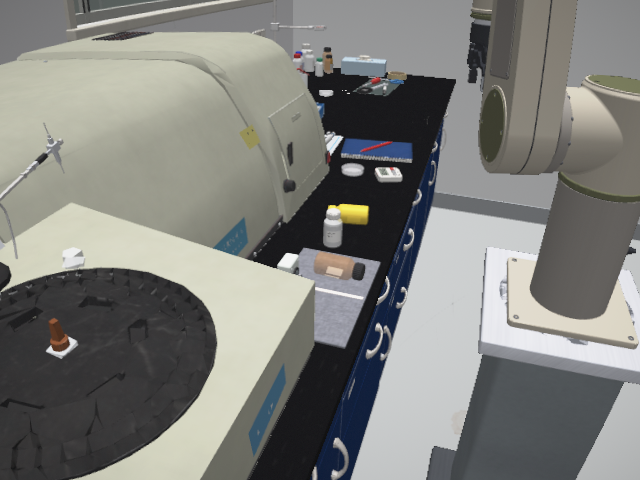

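Top view: the mat spans (208–338, 215–297), with the white line at column 273 and the reader at (272,222). The amber bottle is at (298,262), cap down at row 283. The stirring bar is at (251,240), the sample bottle at (359,237) and the beaker at (173,252). There are two bottle candidates: amber with a black cap at (298,262), lying on the mat, and yellow at (412,240), off the mat. The amber one fits the description; I'll confirm it in a crop and measure.

```bash
cat > h.py <<'E'
import cv2,numpy as np
from station import *
def ray(n,px):
    m=camera_model(n);K=np.array(m["mtx"]);D=np.array(m["distortion"]);T=np.array(m["extrinsics"])
    u=cv2.undistortPoints(np.array(px,float).reshape(-1,1,2),K,D).reshape(-1,2)
    d=np.c_[u,np.ones(len(u))]@T[:3,:3].T
    return T[:3,3],d
def onplane(n,px,z):
    o,d=ray(n,px); return o+d*((z-o[2])/d[:,2])[:,None]
def proj(n,P):
    m=camera_model(n);T=np.linalg.inv(m["extrinsics"])
    return cv2.projectPoints(np.array(P,float).reshape(-1,1,3),cv2.Rodrigues(T[:3,:3])[0],T[:3,3],np.array(m["mtx"]),np.array(m["distortion"]))[0].reshape(-1,2)
E
python3 - <<'E'
from h import *
f=np.load("top0.npz");p=f['p']
c=p[205:305,160:380];cv2.imwrite("pics/c0.png",cv2.resize(c,None,fx=3.6,fy=3.6,interpolation=cv2.INTER_CUBIC)[...,::-1])
s=np.load("side0.npz")['p'][230:350,260:400];cv2.imwrite("pics/c1.png",cv2.resize(s,None,fx=5,fy=5,interpolation=cv2.INTER_CUBIC)[...,::-1])
for r in (222,228,245,262,270,282,290): print(r,[tuple(int(v) for v in p[r,x]) for x in range(264,314,3)])
E
```

```text
222 [(249, 248, 244), (249, 247, 244), (249, 248, 244), (249, 248, 244), (249, 248, 244), (249, 248, 245), (205, 206, 200), (97, 101, 100), (151, 152, 155), (156, 157, 160), (157, 157, 160), (157, 158, 162), (155, 156, 159), (152, 154, 156), (153, 154, 157), (152, 153, 155), (156, 156, 159)]
228 [(145, 148, 141), (127, 130, 123), (120, 123, 118), (120, 123, 117), (122, 125, 119), (154, 157, 150), (126, 128, 122), (116, 116, 117), (149, 150, 153), (165, 166, 168), (160, 162, 165), (156, 156, 159), (152, 153, 156), (150, 150, 153), (152, 153, 155), (157, 159, 161), (156, 157, 160)]
245 [(155, 155, 158), (150, 151, 154), (186, 183, 180), (241, 235, 227), (166, 165, 164), (151, 152, 155), (158, 159, 161), (155, 155, 158), (157, 148, 143), (167, 143, 119), (177, 150, 125), (188, 162, 135), (184, 157, 129), (172, 146, 120), (165, 142, 119), (150, 142, 138), (158, 159, 163)]
262 [(153, 153, 157), (153, 154, 158), (187, 184, 181), (237, 231, 222), (163, 162, 164), (158, 159, 162), (158, 158, 161), (153, 154, 157), (157, 140, 124), (214, 194, 169), (225, 204, 179), (209, 186, 160), (217, 196,
[... 241 characters left out ...]
7, 121), (181, 155, 129), (188, 162, 136), (179, 153, 126), (173, 148, 124), (157, 135, 116), (150, 150, 152), (153, 154, 157)]
282 [(156, 157, 160), (157, 158, 161), (196, 192, 188), (241, 235, 226), (165, 165, 166), (152, 154, 157), (151, 152, 155), (152, 153, 156), (128, 128, 130), (59, 58, 58), (64, 64, 63), (63, 62, 62), (61, 60, 60), (57, 57, 57), (149, 149, 152), (159, 160, 163), (156, 157, 159)]
290 [(154, 155, 158), (159, 161, 164), (200, 197, 192), (242, 236, 227), (166, 166, 166), (155, 156, 159), (154, 156, 158), (151, 152, 156), (152, 152, 155), (151, 152, 155), (149, 149, 152), (154, 154, 158), (154, 155, 157), (157, 158, 161), (153, 153, 157), (159, 160, 163), (151, 151, 156)]
```

View pics/c0.png

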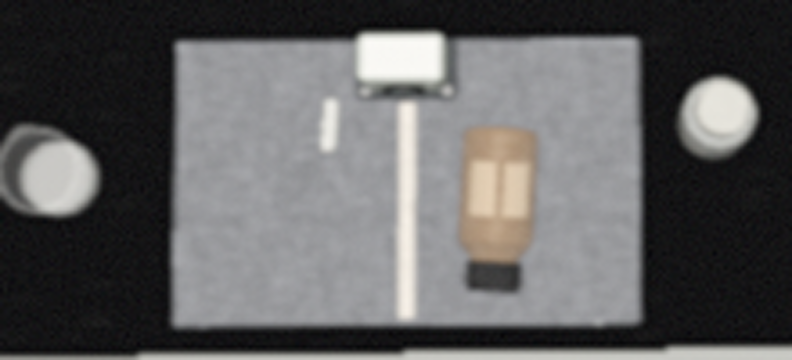

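View pics/c1.png

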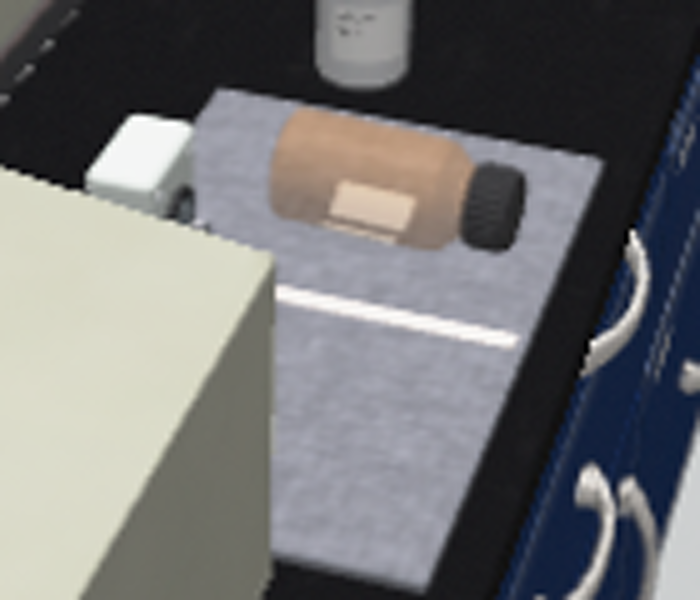

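The crop confirms it: amber bottle with a black cap and a cream label at crop (498,190), base towards the reader, lying right of the line. The stirring bar is left of the line at crop (330,125). Next I measure.

```bash
cat >> h.py <<'E'
def fitline(pts):
    vx,vy,x,y=cv2.fitLine(np.float32(pts),cv2.DIST_L2,0,.01,.01).ravel(); 
    if vx<0: vx,vy=-vx,-vy
    return np.array([x,y]),np.array([vx,vy])
def bottle(p,roi=(230,295,255,330)):
    a=p.astype(int);m=(a[...,0]-a[...,2]>18)
    r0,r1,c0,c1=roi
    M=np.zeros(m.shape,np.uint8);M[r0:r1,c0:c1]=m[r0:r1,c0:c1]
    n,l,s,c=cv2.connectedComponentsWithStats(M);i=1+np.argmax(s[1:,4]);return l==i
def measure_line(p):
    a=p.astype(float);out=[]
    for r in range(236,292):
        w=np.clip(a[r,266:281,0]-170,0,None); 
        if w.sum()>40: out.append(((w*np.arange(266,281)).sum()/w.sum(),r))
    return onplane("top",out,6)[:,:2]
E
python3 - <<'E'
from h import *
f=np.load("top0.npz");p=f['p']
L=measure_line(p);o,d=fitline(L);print("line",o,d,np.arctan2(d[1],d[0]),L.min(0),L.max(0))
# mat contour
a=p.astype(int);g=((a.min(2)>80)).astype(np.uint8);g[:213]=0;g[300:]=0;g[:,:200]=0;g[:,346:]=0;g[297:]=0
n,l,s,c=cv2.connectedComponentsWithStats(g);i=1+np.argmax(s[1:,4]);mm=(l==i).astype(np.uint8)
cn=max(cv2.findContours(mm,0,2)[0],key=cv2.contourArea)
W=onplane("top",cn.reshape(-1,2),6)[:,:2];print("mat",cv2.minAreaRect(W.astype(np.float32)))
b=bottle(p);ys,xs=np.nonzero(b);W=onplane("top",np.c_[xs,ys],27)[:,:2]
print("bottle amber",cv2.minAreaRect(W.astype(np.float32)))
rows=[(r,) for r in range(243,268)]
e=[]
for r in range(243,266):
    x=np.nonzero(b[r])[0]; e.append(((x.min()+x.max())/2,r,x.max()-x.min()+1))
e=np.array(e);C=onplane("top",e[:,:2],34)[:,:2];ob,db=fitline(C);print("axis",ob,db,np.arctan2(db[1],db[0]),e[:,2].mean())
print("amber rows",ys.min(),ys.max(), onplane("top",[[xs.mean(),ys.min()],[xs.mean(),ys.max()]],27))
R=np.array([d,[-d[1],d[0]]]);print("rel to line y:",R[1]@(ob-o), "angle",np.arctan2(db[1],db[0])-np.arctan2(d[1],d[0]))
# depth check
D=f['d']
T=camera_model("top")["extrinsics"]
def P(r,c): o_,q=ray("top",[[c,r]]);return (o_+q[0]*D[r,c]).round(1)
print("mat pts",P(285,230),P(285,330),"top bottle",P(250,298),P(262,298),"cap",P(283,297),'reader',P(221,272),'stir',P(240,251),'samp',P(235,359),'beaker',P(253,175))
# side view
s=np.load("side0.npz")['p'];b=bottle(s,(245,290,305,360));ys,xs=np.nonzero(b);print("side",xs.min(),xs.max(),ys.min(),ys.max(),b.sum())
E
```

```text
line [415.26248 118.24481] [ 0.9999645  -0.00842607] -0.008426171 [359.96030769 117.845539  ] [470.97333629 118.64956959]
mat ((434.0411376953125, 118.9766616821289), (262.5101013183594, 164.1555938720703), 89.2821044921875)
bottle amber ((422.45880126953125, 66.79403686523438), (40.225189208984375, 75.46332550048828), 86.65069580078125)
axis [431.30173  65.98819] [ 0.9977763  -0.06665141] -0.06670085 20.304347826086957
amber rows 240 278 [[459.83986251  66.3727637   27.        ]
 [384.38048462  66.98430673  27.        ]]
rel to line y: -52.119617 angle -0.058274683
mat pts [373.1 204.1   3.9] [370.5   3.1   6.2] top bottle [437.7  65.3  49.8] [414.3  65.5  49.5] cap [374.   68.1  41.7] reader [494.4 115.2  56.2] stir [462.6 161.   12.7] samp [462.3 -51.9  77.7] beaker [438.1 313.3  13.8]
side 314 354 252 279 848
```

The line is at y≈118.3, yaw −0.008, with line_mid near (431,118). The bottle's middle is near (427,66), yaw −0.067, 52 mm off the line. The bottle has to go in world +y. I'll shut the fingers, align the tool with the bottle's axis, and travel above everything.

>>> {"method": "jog_arm", "body": {
  "moves": [
    [0,[0,0,0],[0,0,0.15]],
    [0,[0,0,0],[0,0,0.15]],
    [0,[0,0,0],[0,0,0.147]],
    [0,[0,0,0],[0,0,0]],
    [0,[12,-45,0],[0,0,0]],
    [0,[12,-45,0],[0,0,0]],
    [0,[12,-45,0],[0,0,0]],
    [0,[12,-45,0],[0,0,0]],
    [0,[12,-45,0],[0,0,0]],
    [0,[12,-45,0],[0,0,0]],
    [0,[12,-45,0],[0,0,0]],
    [0,[12,-45,0],[0,0,0]]
  ]
}}

```text
clock: 1.6
tool_pos: [342.6, -203.1, 248.3]
eef_rot: [0.999, -0.032, 0.0, 0.0]
wrist_force: [0.8, -0.5, -0.0]
finger_gap: -0.3
```

>>> {"method": "jog_arm", "body": {
  "moves": [
    [0,[12,-45,0],[0,0,0]],
    [0,[12,-45,0],[0,0,0]],
    [0,[12,-45,0],[0,0,0]],
    [0,[12,-45,20],[0,0,0]],
    [0,[12,-45,40],[0,0,0]],
    [0,[6,-42,50],[0,0,0]],
    [0,[0,0,40],[0,0,0]],
    [0,[0,0,0],[0,0,0]],
    [0,[0,0,0],[0,0,0]]
  ]
}}

```text
clock: 2.72
tool_pos: [426.6, 55.2, 102.2]
eef_rot: [0.999, -0.033, 0.001, -0.0]
wrist_force: [0.0, 0.3, 1.1]
finger_gap: 0.4
```

```bash
python3 - <<'E'
from h import *
print(get_state()['tool_pos'],get_state()['wrist_force'])
for n,(a,b,c,d),k in(("top",(200,310,220,340),5),("side",(180,350,230,400),3.5)):
    p,D=grab_frame(n); np.savez(f"{n}1.npz",p=p,d=D)
    cv2.imwrite(f"pics/{n}1.png",cv2.resize(p[a:b,c:d],None,fx=k,fy=k,interpolation=cv2.INTER_CUBIC)[...,::-1])
print(proj("side",[[426.6,55.2,85.2],[427,66,48]]),proj("top",[[426.6,55.2,85.2]]))
E
```

```text
[426.56436101  55.20555167 102.15641204] [0.01429899 0.31450022 1.11554608]
[[334.90688952 235.56979305]
 [332.28654115 256.05657728]] [[302.8068453  254.04579631]]
```

View pics/side1.png

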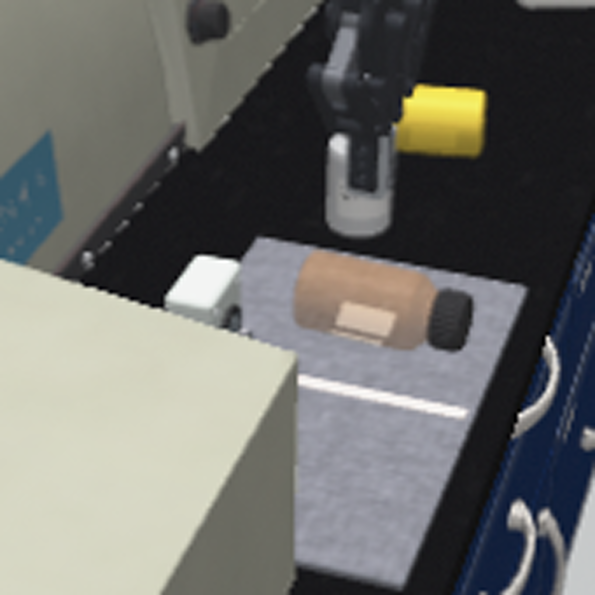

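View pics/top1.png

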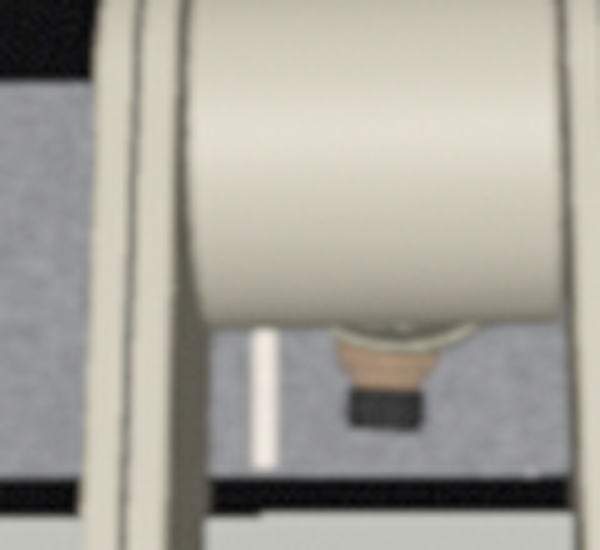

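Side view: the shut fingertips are at crop (365,190), above and behind the bottle crest. In the top view the wrist hides the bottle except its cap at crop (385,408). Now I descend onto the crest.

>>> {"method": "jog_arm", "body": {
  "moves": [
    [0,[0,-3,12],[0,0,0]],
    [0,[0,-3,12],[0,0,0]],
    [0,[0,0,8],[0,0,0]],
    [0,[0,0,2],[0,0,0]],
    [0,[0,0,1],[0,0,0]],
    [0,[0,0,1],[0,0,0]],
    [0,[0,0,0],[0,0,0]]
  ]
}}

```text
clock: 3.7
tool_pos: [426.5, 61.5, 65.0]
eef_rot: [0.999, -0.034, 0.0, -0.0]
wrist_force: [-0.3, 0.4, 0.5]
finger_gap: 0.3
```

>>> {"method": "jog_arm", "body": {
  "moves": [
    [0,[0,0,1],[0,0,0]],
    [0,[0,0,0],[0,0,0]]
  ]
}}

```text
clock: 3.95
tool_pos: [426.7, 61.6, 64.8]
eef_rot: [0.999, -0.034, 0.0, -0.0]
wrist_force: [-4.9, 0.3, 11.4]
finger_gap: 0.1
```

>>> {"method": "jog_arm", "body": {
  "moves": [
    [0,[0,-1,-0.4],[0,0,0]],
    [0,[0,-2,0],[0,0,0]],
    [0,[0,-2,0],[0,0,0]],
    [0,[0,-2,0],[0,0,0]],
    [0,[0,-2,0],[0,0,0]]
  ]
}}

```text
clock: 4.58
tool_pos: [427.2, 70.6, 64.9]
eef_rot: [0.999, -0.034, 0.0, -0.0]
wrist_force: [-4.1, 0.6, 8.1]
finger_gap: 0.2
```

```bash
cat > look.py <<'E'
from h import *
import sys
k=sys.argv[1]
p,D=grab_frame("top");s,_=grab_frame("side")
np.savez(f"l{k}.npz",p=p,s=s)
A=cv2.resize(p[200:310,220:340],None,fx=3.3,fy=3.3,interpolation=cv2.INTER_CUBIC)
B=cv2.resize(s[220:340,270:400],None,fx=3.025,fy=3.025,interpolation=cv2.INTER_CUBIC)
h=min(A.shape[0],B.shape[0]);cv2.imwrite(f"pics/l{k}.png",np.hstack([A[:h],B[:h]])[...,::-1])
# cap in top view
a=p.astype(int);m=(a.max(2)<100);M=np.zeros(m.shape,np.uint8);M[268:294,245:330]=m[268:294,245:330]
n,l,st,c=cv2.connectedComponentsWithStats(M)
for i in range(1,n):
    if st[i,4]>40:
        print("cap px",st[i],c[i],onplane("top",[c[i]],33)[0])
b=bottle(s,(235,330,290,375));ys,xs=np.nonzero(b);print("side amber",xs.min(),xs.max(),ys.min(),ys.max(),b.sum())
E
python3 look.py 2
```

```text
cap px [247 268   7  26 161] [249.60869565 280.2484472 ] [380.87796336 161.25691375  33.        ]
cap px [287 278  16   8 118] [294.33050847 281.31355932] [377.70071425  73.5722846   33.        ]
side amber 313 354 253 280 816
```

View pics/l2.png

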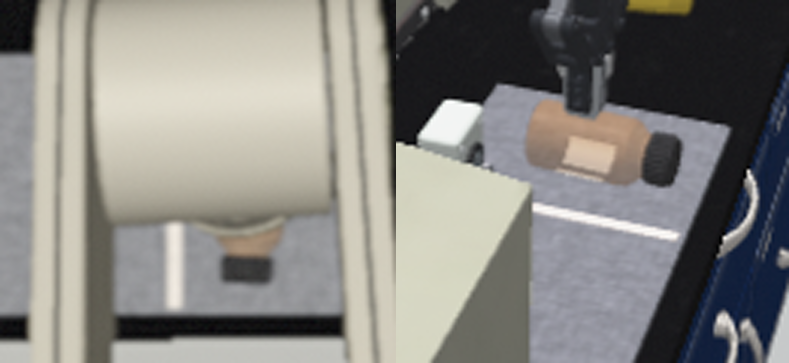

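It rolls: the cap moved from about column 296.5 to 294.3, some 4 mm for 9 mm of finger travel. The tips sit on the crest at side crop (585,112). I continue the stroke.

>>> {"method": "jog_arm", "body": {
  "moves": [
    [0,[0,-2,0],[0,0,0]],
    [0,[0,-2,0],[0,0,0]],
    [0,[0,-2,0],[0,0,0]],
    [0,[0,-2,0],[0,0,0]],
    [0,[0,-2,0],[0,0,0]],
    [0,[0,-2,0],[0,0,0]],
    [0,[0,-2,0],[0,0,0]]
  ]
}}

```text
clock: 5.55
tool_pos: [428.1, 84.6, 64.8]
eef_rot: [0.999, -0.034, 0.0, -0.0]
wrist_force: [-4.2, -0.0, 7.1]
finger_gap: 0.0
```

```bash
python3 look.py 3; python3 - <<'E'
from h import *
p=np.load('top0.npz')['p'];a=p.astype(int);m=(a.max(2)<100);M=np.zeros(m.shape,np.uint8);M[268:294,245:330]=m[268:294,245:330]
n,l,st,c=cv2.connectedComponentsWithStats(M);print(st,c,onplane("top",c[1:],33))
E
```

```text
cap px [284 277  15   9 116] [290.98275862 281.37068966] [377.67154431  80.1381037   33.        ]
side amber 312 352 255 282 787
[[     0      0    640    480 307087]
 [   290    278     15      8    113]] [[319.50827616 239.48459883]
 [297.00884956 281.3539823 ]] [[377.55536547  68.32032195  33.        ]]
```

View pics/l3.png

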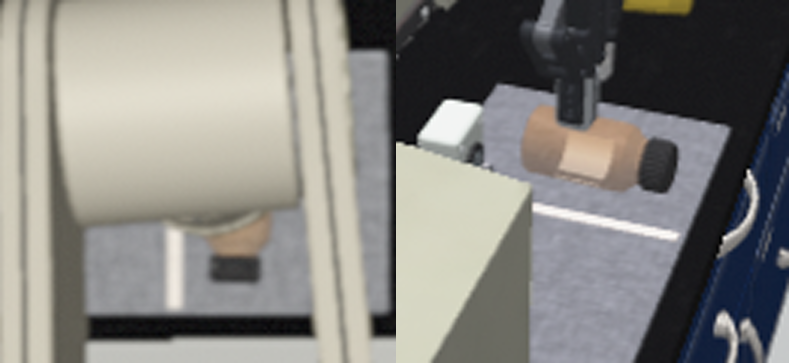

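The cap went from y 68.3 to 80.1, 11.8 mm for 23 mm of finger travel. In the side crop the tips are at (575,125), still on top. I lift, go back and take a second stroke.

>>> {"method": "jog_arm", "body": {
  "moves": [
    [0,[0,0,-4],[0,0,0]],
    [0,[0,0,-8],[0,0,0]],
    [0,[0,7,0],[0,0,0]],
    [0,[0,7,0],[0,0,0]],
    [0,[0,0,0],[0,0,0]],
    [0,[0,0,7],[0,0,0]],
    [0,[0,0,3],[0,0,0]],
    [0,[0,0,1.2],[0,0,0]],
    [0,[0,0,0.7],[0,0,0]],
    [0,[0,0,0],[0,0,0]]
  ]
}}

```text
clock: 6.9
tool_pos: [426.6, 70.7, 64.7]
eef_rot: [0.999, -0.033, -0.0, 0.0]
wrist_force: [-6.0, 0.0, 9.8]
finger_gap: 0.2
```

>>> {"method": "jog_arm", "body": {
  "moves": [
    [0,[0,-1.5,-0.1],[0,0,0]],
    [0,[0,-2.5,0],[0,0,0]],
    [0,[0,-2.5,0],[0,0,0]],
    [0,[0,-2.5,0],[0,0,0]],
    [0,[0,-2.5,0],[0,0,0]],
    [0,[0,-2.5,0],[0,0,0]],
    [0,[0,-2.5,0],[0,0,0]],
    [0,[0,-2.5,0],[0,0,0]],
    [0,[0,-2.5,0],[0,0,0]],
    [0,[0,-2.5,0],[0,0,0]],
    [0,[0,-2.5,0],[0,0,0]],
    [0,[0,0,0],[0,0,0]]
  ]
}}

```text
clock: 8.4
tool_pos: [428.3, 97.4, 64.8]
eef_rot: [0.999, -0.033, -0.0, -0.0]
wrist_force: [-6.0, -0.1, 10.9]
finger_gap: 0.1
```

```bash
python3 look.py 4
```

```text
cap px [277 277  15   9 113] [283.99115044 280.9380531 ] [378.6905121   93.84309296  33.        ]
side amber 290 350 258 322 1389
```

View pics/l4.png

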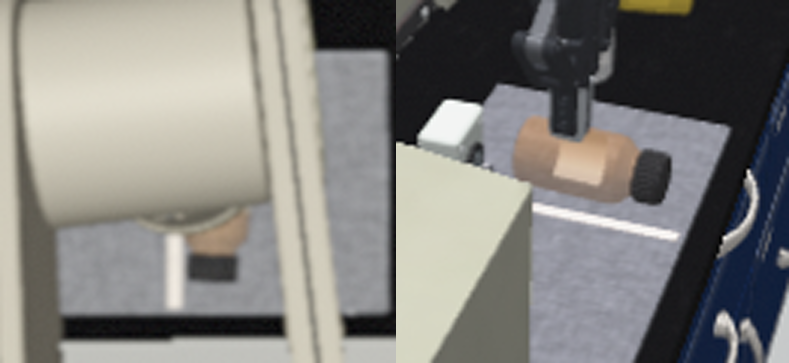

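The cap is now at y 93.8, so the bottle's middle is near 92 and about 26 mm remain. The tips are still on the crest at side crop (570,135). Third stroke.

>>> {"method": "jog_arm", "body": {
  "moves": [
    [0,[0,0,-4],[0,0,0]],
    [0,[0,0,-8],[0,0,0]],
    [0,[0,6,0],[0,0,0]],
    [0,[0,6,0],[0,0,0]],
    [0,[0,0,0],[0,0,0]],
    [0,[0,0,7],[0,0,0]],
    [0,[0,0,3],[0,0,0]],
    [0,[0,0,1.2],[0,0,0]],
    [0,[0,0,0.7],[0,0,0]],
    [0,[0,0,0],[0,0,0]]
  ]
}}

```text
clock: 9.75
tool_pos: [427.5, 85.1, 64.8]
eef_rot: [0.999, -0.033, -0.0, -0.0]
wrist_force: [-5.6, 0.0, 8.9]
finger_gap: 0.2
```

>>> {"method": "jog_arm", "body": {
  "moves": [
    [0,[0,-1.5,0],[0,0,0]],
    [0,[0,-2.5,0],[0,0,0]],
    [0,[0,-2.5,0],[0,0,0]],
    [0,[0,-2.5,0],[0,0,0]],
    [0,[0,-2.5,0],[0,0,0]],
    [0,[0,-2.5,0],[0,0,0]],
    [0,[0,-2.5,0],[0,0,0]],
    [0,[0,-2.5,0],[0,0,0]],
    [0,[0,-2.5,0],[0,0,0]],
    [0,[0,-2.5,0],[0,0,0]],
    [0,[0,-2.5,0],[0,0,0]],
    [0,[0,0,0],[0,0,0]]
  ]
}}

```text
clock: 11.25
tool_pos: [429.3, 111.9, 64.8]
eef_rot: [0.999, -0.033, -0.0, -0.0]
wrist_force: [-4.7, 0.7, 9.0]
finger_gap: 0.1
```

```bash
python3 look.py 5
```

```text
cap px [270 277  15   8 114] [277.23684211 280.31578947] [380.07438342 107.08241348  33.        ]
side amber 290 348 262 321 1353
```

View pics/l5.png

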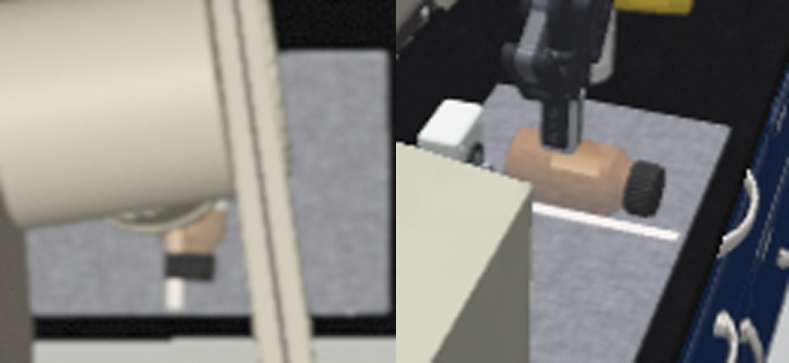

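The cap is at (380,107). There is plenty of time, so I lift clear for a full top view before the last stroke.

>>> {"method": "jog_arm", "body": {
  "moves": [
    [0,[0,0,-4],[0,0,0]],
    [0,[0,0,-26],[0,0,0]],
    [0,[0,0,-50],[0,0,0]],
    [0,[0,50,-30],[0,0,0]],
    [0,[0,50,0],[0,0,0]],
    [0,[0,50,0],[0,0,0]],
    [0,[0,50,0],[0,0,0]],
    [0,[0,40,0],[0,0,0]],
    [0,[0,0,0],[0,0,0]]
  ]
}}

```text
clock: 12.48
tool_pos: [413.2, -130.4, 174.5]
eef_rot: [0.999, -0.036, 0.0, 0.0]
wrist_force: [0.3, -0.4, 1.0]
finger_gap: -0.1
```

```bash
cat > full.py <<'E'
from h import *
import sys
k=sys.argv[1]
p,D=grab_frame("top");np.savez(f"f{k}.npz",p=p,d=D)
cv2.imwrite(f"pics/f{k}.png",cv2.resize(p[205:305,160:380],None,fx=3.6,fy=3.6,interpolation=cv2.INTER_CUBIC)[...,::-1])
a=p.astype(int)
sub=(a[...,0]-a[...,2]>18)
e=[]
for r in range(243,266):
    x=np.nonzero(sub[r,240:330])[0]+240
    e.append(((x.min()+x.max())/2,r,x.max()-x.min()+1))
e=np.array(e);print("widths",e[:,2].min(),e[:,2].max(),e[:,2].mean())
C=onplane("top",e[:,:2],34)[:,:2];ob,db=fitline(C)
# line as measured at start: point (415.26,118.24) dir -.0084
d=np.array([.99996,-.0084]);R=np.array([d,[-d[1],d[0]]]);o=np.array([431,118.1])
ys,xs=np.nonzero(sub[236:285,255:320]);print("amber rows",ys.min()+236,ys.max()+236)
base=onplane("top",[[xs.mean()+255,ys.min()+236]],40)[0]
mx=base[0]-31.5; my=ob[1]+db[1]/db[0]*(mx-ob[0])
print("mid",mx,my,"rel line",R@(np.array([mx,my])-o),"yaw rel",np.arctan2(db[1],db[0])+.0084)
E
python3 full.py 6; sed 's/^p,D=.*/f=np.load("top0.npz");p=f["p"]/' full.py > f0.py; python3 f0.py 0
```

```text
widths 14.0 21.0 16.608695652173914
amber rows 239 277
mid 429.34979791775856 108.35525729691497 rel line [-1.56828024 -9.75821461] yaw rel -0.09875348
widths 20.0 21.0 20.304347826086957
amber rows 240 278
mid 426.88115536378086 66.28348369706247 rel line [ -3.68342115 -51.84904194] yaw rel -0.058300853
```

View pics/f6.png

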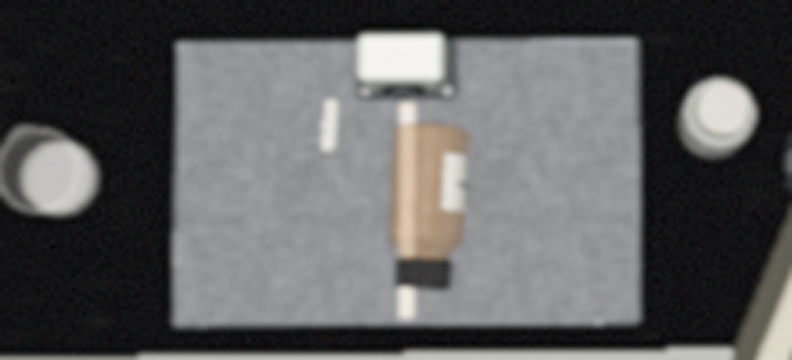

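The bottle lies just right of the line: its body spans crop columns 393–467 against the line at 406. The white label at its right edge spoiled the colour mask, so I redo the edges with the label included.

```bash
sed -i 's/^sub=.*/sub=(a[...,0]-a[...,2]>18); sub[:,277:]|=(a[:,277:].min(2)>180)/' full.py; sed 's/^p,D=.*/f=np.load("f6.npz");p=f["p"]/' full.py > f0.py; python3 f0.py 6b; python3 - <<'E'
from h import *
p=np.load("f6.npz")["p"].astype(int)
for r in (243,250,256,262,266):print(r,[(x,tuple(p[r,x].tolist())) for x in list(range(267,272))+list(range(286,293))])
E
```

```text
widths 18.0 21.0 19.869565217391305
amber rows 239 277
mid 429.3302018241392 105.0456690385663 rel line [ -1.560075   -13.06783509] yaw rel -0.059757456
243 [(267, (149, 150, 152)), (268, (147, 145, 145)), (269, (153, 141, 133)), (270, (173, 153, 132)), (271, (201, 179, 153)), (286, (161, 138, 115)), (287, (157, 135, 114)), (288, (149, 128, 108)), (289, (143, 129, 116)), (290, (144, 138, 135)), (291, (146, 145, 147)), (292, (148, 150, 153))]
250 [(267, (147, 147, 149)), (268, (146, 139, 135)), (269, (153, 136, 122)), (270, (175, 154, 131)), (271, (201, 179, 153)), (286, (220, 219, 213)), (287, (208, 208, 202)), (288, (191, 192, 185)), (289, (168, 167, 162)), (290, (151, 151, 151)), (291, (146, 147, 149)), (292, (145, 147, 150))]
256 [(267, (150, 147, 150)), (268, (150, 140, 135)), (269, (156, 137, 120)), (270, (177, 154, 130)), (271, (203, 181, 154)), (286, (206, 206, 200)), (287, (181, 180, 174)), (288, (151, 151, 146)), (289, (135, 135, 133)), (290, (136, 137, 138)), (291, (142, 143, 146)), (292, (146, 147, 150))]
262 [(267, (145, 143, 142)), (268, (146, 135, 127)), (269, (157, 137, 118)), (270, (179, 156, 132)), (271, (204, 181, 155)), (286, (207, 205, 199)), (287, (193, 192, 185)), (288, (176, 175, 168)), (289, (157, 157, 155)), (290, (146, 147, 149)), (291, (145, 145, 148)), (292, (146, 146, 150))]
266 [(267, (144, 138, 134)), (268, (149, 134, 121)), (269, (159, 138, 117)), (270, (181, 158, 133)), (271, (206, 183, 158)), (286, (159, 138, 117)), (287, (151, 132, 115)), (288, (147, 134, 126)), (289, (150, 146, 145)), (290, (153, 152, 155)), (291, (152, 153, 156)), (292, (149, 150, 153))]
```

The middle is at y≈105.5, about 12.5 mm short, and yaw is about −0.06 rad, within tolerance. Last stroke: 25 mm of finger travel, starting about 6 mm behind the crest.

>>> {"method": "jog_arm", "body": {
  "moves": [
    [0,[0,-45,0],[0,0,0]],
    [0,[0,-50,0],[0,0,0]],
    [0,[0,-50,0],[0,0,0]],
    [0,[0,-50,10],[0,0,0]],
    [0,[0,-35,30],[0,0,0]],
    [0,[0,0,40],[0,0,0]],
    [0,[0,0,20],[0,0,0]],
    [0,[0,0,5],[0,0,0]],
    [0,[0,0,2],[0,0,0]],
    [0,[0,0,0],[0,0,0]]
  ]
}}

```text
clock: 13.78
tool_pos: [429.6, 101.7, 68.4]
eef_rot: [0.999, -0.034, 0.001, -0.0]
wrist_force: [-0.6, 0.0, -0.1]
finger_gap: 0.1
```

>>> {"method": "jog_arm", "body": {
  "moves": [
    [0,[0,2,1.5],[0,0,0]],
    [0,[0,0,1],[0,0,0]],
    [0,[0,0,0.7],[0,0,0]],
    [0,[0,0,0.5],[0,0,0]],
    [0,[0,0,0],[0,0,0]]
  ]
}}

```text
clock: 14.4
tool_pos: [429.3, 99.5, 64.8]
eef_rot: [0.999, -0.034, 0.0, -0.0]
wrist_force: [-4.2, -0.5, 10.6]
finger_gap: 0.3
```

>>> {"method": "jog_arm", "body": {
  "moves": [
    [0,[0,-1.5,0],[0,0,0]],
    [0,[0,-2.5,0],[0,0,0]],
    [0,[0,-2.5,0],[0,0,0]],
    [0,[0,-2.5,0],[0,0,0]],
    [0,[0,-2.5,0],[0,0,0]],
    [0,[0,-2.5,0],[0,0,0]],
    [0,[0,-2.5,0],[0,0,0]],
    [0,[0,-2.5,0],[0,0,0]],
    [0,[0,-2.5,0],[0,0,0]],
    [0,[0,-2.0,0],[0,0,0]],
    [0,[0,-1.5,0],[0,0,0]],
    [0,[0,0,0],[0,0,0]]
  ]
}}

```text
clock: 15.9
tool_pos: [430.9, 124.7, 64.7]
eef_rot: [0.999, -0.034, 0.0, -0.0]
wrist_force: [-4.0, 0.8, 10.2]
finger_gap: 0.3
```

>>> {"method": "jog_arm", "body": {
  "moves": [
    [0,[0,0,0],[0,0,0]],
    [0,[0,0,-3],[0,0,0]],
    [0,[0,0,-27],[0,0,0]],
    [0,[0,0,-50],[0,0,0]],
    [0,[0,50,-30],[0,0,0]],
    [0,[0,50,0],[0,0,0]],
    [0,[0,50,0],[0,0,0]],
    [0,[0,50,0],[0,0,0]],
    [0,[0,50,0],[0,0,0]],
    [0,[0,0,0],[0,0,0]]
  ]
}}

```text
clock: 17.15
tool_pos: [413.1, -128.1, 173.7]
eef_rot: [0.999, -0.036, -0.0, 0.0]
wrist_force: [-0.6, -0.4, -0.3]
finger_gap: 0.0
```

```bash
sed -i 's/sub\[:,277:\].*/sub[:,281:]|=(a[:,281:].min(2)>180)/' full.py; python3 full.py 7;python3 look.py 7
```

```text
widths 8.0 21.0 16.91304347826087
amber rows 238 276
mid 431.4867377193734 120.49584424587992 rel line [0.46659316 2.39983701] yaw rel -0.23138118
cap px [264 277  15   8 105] [270.97142857 280.07619048] [380.69665249 119.3673827   33.        ]
side amber 290 345 265 321 1145
```

View pics/f7.png

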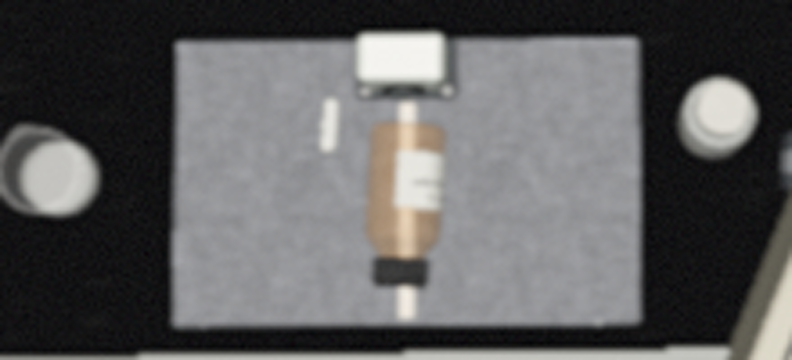

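View pics/l7.png

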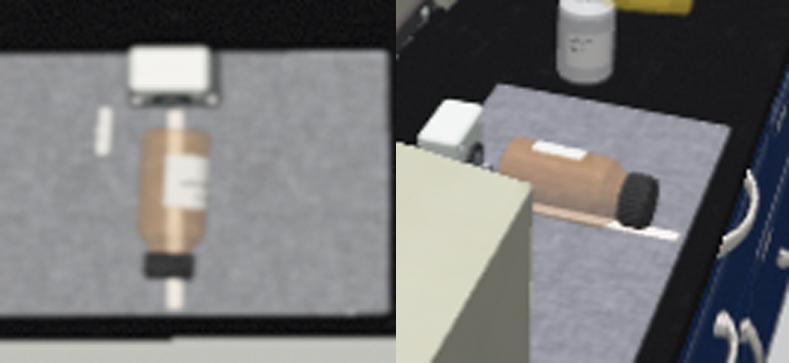

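Top view: the body spans crop columns 369–444, centred on the line at 406. The cap is at (400,272), with the line showing at both ends. The stirring bar, sample bottle and beaker are unmoved. The label broke my mask again, so I recompute the edges including it, taking two frames to check it is at rest.

```bash
sed -i 's/^sub=.*/sub=(a[...,0]-a[...,2]>16); sub[:,268:]|=(a[:,268:].min(2)>175)/;s/e\[:,:2\],34/e[:,:2],27/' full.py; python3 full.py 8; python3 full.py 9; python3 - <<'E'
from h import *
f=lambda k:np.load(k)["p"].astype(float)
a,b,c=f("top0.npz"),f("f8.npz"),f("f9.npz")
for n,(r0,r1,c0,c1) in dict(stir=(230,250,244,259),samp=(224,252,344,374),beak=(236,268,156,192)).items(): print(n,abs(a-c)[r0:r1,c0:c1].mean())
print("rest",abs(b-c)[235:292,255:300].mean(), get_state()["clock"])
E
```

```text
widths 19.0 21.0 19.869565217391305
amber rows 236 277
mid 435.4213695730227 117.87821920526913 rel line [ 4.42305568 -0.18463242] yaw rel -0.06934223
widths 19.0 21.0 19.869565217391305
amber rows 236 277
mid 435.4215617083772 117.87820423807247 rel line [ 4.42324793 -0.18464577] yaw rel -0.06934223
stir 4.927777777777778
samp 3.942857142857143
beak 3.6530671296296298
rest 0.6985055230669266 17.4
```

```bash
python3 -c "
from station import close_job;print(close_job())"
```

```text
the job is handed in; nothing more can be done
None
```

The bottle now lies centred on the white line, base to the reader, and the job is handed in. I rolled it about 52 mm in four strokes, with the shut fingertips pressing on its crest at about 10 N. The robot's clock stood at about 17.4 s of the 48 s allowed, and the arm was clear of everything.

Last checks, from the top camera:

| Check | Measured | Allowed |
|---|---|---|
| Sideways from the line | −0.2 mm (within about 2 mm, the camera calibration) | ±8 mm |
| Along the line | about 0.5 to 4 mm | ±25 mm |
| Angle to the line | about −0.07 rad | 0.17 rad |

- **At rest:** two frames taken one after the other gave the same position.
- **Bystanders:** the stirring bar, little bottle and beaker look unmoved in the pictures. Pixel differences from the first image were small but above noise (about 4 to 5 grey levels, against 0.7 between two frames taken together). I did not re-measure their positions.
- **Rolling:** I did not measure the roll angle directly. The bottle moved about half as far as the fingers and the label came round, so it rolled rather than slid.
- **A check that disagreed:** my colour mask failed twice because of the bottle's white label, once giving a false angle of −0.23 rad. The table's sideways and angle figures come from the corrected mask. The 0.5 mm end of the range along the line is from the earlier one.

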